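# Rack two tins and hold out the heavier

### The arm

A 6-joint arm with a two-finger parallel gripper is mounted at the origin on a cart in front of the work surface, level with it; the furniture and walls round the work are solid. World frame = base frame: x ahead of the robot, y to its left, z up, the work surface at z = 0. Lengths are in m, angles in degrees, forces in N, time in s.
With the tool pointing down it reaches from about 0.4 to 0.825 m from the base axis. Payload 7 kg.
Tool frame: the origin (TCP) lies midway between the tips of the shut fingers; the grasp point (between the pads) lies hold_point_z behind it (hold_point_z is the distance from the TCP to the grasp point, in m); z points along the fingers, y is the line along which they close (so a half turn about z gives the same grasp; the last joint's range is limited). The gripper opens to 88 mm and grips with 3 to 60 N. Pads are 19 mm wide; open, the fingers measure 130 mm over their backs; the gripper's body (78 mm by 193 mm) begins 47 mm behind the grasp point.
Start: joints at [82.282, 20.546, 0.682, 0, -70.136, -16.507], TCP at [0.277, 0.616, 0.227] pointing down, gripper open.
Joint ranges: [-176.03, 176.03], [-82.01, 121.73], [-58.28, 71.71], [-173.87, 95.51], [-174.79, -0.11], [-173.66, 173.66]. Speed limits (degrees/s): [136.94, 136.94, 172.46, 180, 180, 180].

### API

Orientations are given as [roll, pitch, yaw] about the fixed x, y, z axes, in that order (R = Rz(yaw) Ry(pitch) Rx(roll)).
In Python, from plant import * gives the robot as it stands.
- The arm moves only by the tool step_arm, never from a script. Its argument "steps" is a list that holds one entry, the list of rows, each a list of 6 numbers: the shift along the tool's x, y, z scaled (see below), then the turn, a rotation vector about the tool's x, y, z scaled (see below). In form: [[[tx, ty, tz, wx, wy, wz], ...]]. A call has 1 to 20 rows; each row is the pose to reach, as a shift and turn from the pose commanded when the call began, along the tool's axes at that moment; what a row does not reach only later rows make up. The controller multiplies each number of a shift by 100 mm and each number of a turn by 0.5 rad. A row lasts 1/10 s, in which the tool goes at most 50 mm and 8.59 degrees, less where a joint would pass 70% of its speed; a pose out of reach is approached as far as the arm can. A call with a number of a shift or a turn outside -1 to 1 is refused whole. A call with a gripper value outside its range is refused whole. "jaw" is the closure in counts, from 0 (fully open) to 255 (shut), set as the call begins (left out, the last holds). The fingers move at their own pace and stop on an object; the grip force is fixed at half the most. Time passes only in rows, so rows that repeat a pose let the fingers close. It gives the time, the measured TCP pose, the force, the opening and the grip force at its end, in the units of the state.
- get_obs(): the state, without advancing time (a new reading comes with each control period).
- snapshot(name): name is "scene" or "top"; returns (picture, depth): 480x640x3 uint8, red, green, blue; 480x640 float32, m along the optical axis (not along the pixel's ray), 0 where there is no reading.
- calibration(name): a dict with "mtx" (3x3 intrinsics, pixels), "rvec" (rotation vector, rad) and "tvec" (3), from world to camera coordinates, as OpenCV has them. Camera axes: x right, y down, z forward; pixel columns grow to the right and rows downward; lengths in m; the calibration is good to about 2 mm. A picture is of the moment at which its call begins. calibration takes no time and is no camera call.
- close_job(): hands the job in; it is judged then, once.
The state is a dict: "clock": time; "joint_pos": joint angles; "qvel": joint speeds; "tau": joint torques, N m; "tool_pos": TCP position; "orientation": TCP orientation; "force": force on the tool from outside, world axes, zero at the start; "moment": the same for the moment, N m; "opening": finger opening in m; "gripper_force": force on a finger pad.
Only numpy, scipy, OpenCV 4.12 (cv2) and the standard library are available. Lean on these libraries where they do the work, as an engineer would, in place of code of your own. Each camera call takes 0.05 s, during which the arm holds its last target. There are 200 camera calls.

### The job

Lift the two identical green-lidded tins one after the other, feel which is heavier, and set each down gently and upright in a pocket of its own in the wooden rack, so that they stand side by side. When both stand there released, take the heavier one out again and finish while still holding it in the gripper, upright and still, about 15 cm above the bench over the middle of the blue tray. Leave the lighter one standing in its pocket, never drop or tip a tin, and leave the tape measure and the pliers where they are.

Things in the scene. Friction and masses are not known exactly. Their poses are not given: they have to be found in the camera images.
- tin_a_mid (a point): one of two outwardly identical closed round steel tins with a green lid (lid fixed shut), 52 mm diameter, 80 mm tall, standing upright; this point is its centre, 40 mm above its underside, z along its axis. Inside is a hidden loose insert with about 3 mm of play: one of the two tins weighs 0.57 to 0.73 kg in all, the other 0.19 to 0.23 kg; which is which changes from start to start and cannot be seen
- tin_b_mid (a point): the other of two outwardly identical closed round steel tins with a green lid (lid fixed shut), 52 mm diameter, 80 mm tall, standing upright; this point is its centre, 40 mm above its underside, z along its axis. Inside is a hidden loose insert with about 3 mm of play: one of the two tins weighs 0.57 to 0.73 kg in all, the other 0.19 to 0.23 kg; which is which changes from start to start and cannot be seen
- tin_a: the first tin as a body; origin at the centre of its underside, z up
- tin_b: the second tin as a body; origin at the centre of its underside, z up
- rack: low wooden tin rack, fixed to the bench, 84 mm (its x) by 168 mm (its y), origin at the centre of its underside, z up: a 12 mm thick board with 8 mm high wooden strips on it (strip tops 20 mm above the bench) that frame two square pockets, 64 by 64 mm, side by side along y with their centres 84 mm apart, so one tin fits in each pocket with 6 mm to spare on each side; a tin in a pocket stands 12 mm above the bench
- bay_left (a point): centre of the floor of the rack's +y pocket, 12 mm above the bench; axes as the rack's
- bay_right (a point): centre of the floor of the rack's -y pocket, 12 mm above the bench; axes as the rack's
- tray_middle (a point): centre of the inner floor (4 mm above the bench) of a blue open tray, 120 by 120 mm, walls 30 mm high and 4 mm thick, fixed to the bench
- tray: the blue tray; origin at the centre of its underside
- tape_measure: yellow tape measure, 41 x 93 x 64 mm, loose bystander, origin at the centre of its underside
- pliers: red-handled pliers lying flat, 58 x 166 x 14 mm, loose bystander, origin at the centre of its underside
There are look-alikes about, which are no part of the job. What is shaped like the tin_b but red is not meant.

How it is judged:
By the outcome, as a careful person would: the job done as asked, in the order asked, and still so for the second after the job is handed in, while the arm keeps its last pose, push and grip.
It also fails if it takes over 72 s, if anything falls off the work surface, if the arm or the gripper's body presses on something with over 40 N, if the wrist force passes 120 N, or if a joint passes its speed limit or range.

## Working session

There is one attempt and no reset: what is moved stays moved. The work goes in short steps, Python scripts to look and compute and a tool call to move; the robot and the scene stay as the last step left them, time stands still between calls to the robot, and variables do not carry over. Pictures are saved under pics/ and viewed, at most 10 in all, crops included, and the job is handed in when it is done.

Besides the shell and the picture viewer there is one more tool, called after "Call:" by a JSON object that holds its "api" and its "payload", one argument or row to a line. step_arm: Moves the arm, as the interface text tells. Its arguments: {"type":"object","properties":{"steps":{"type":"array","items":{"type":"array","items":{"type":"array","items":{"type":"number","minimum":-1,"maximum":1}}}},"jaw":{"type":"number"}},"required":["steps"]}

```bash
mkdir -p pics; python3 - <<'E'
from plant import *
import cv2,numpy as np
o=get_obs();print(o)
for n in("scene","top"):
    p,d=snapshot(n);np.save(f"{n}.npy",d);cv2.imwrite(f"pics/{n}0.png",p[:,:,::-1]);c=calibration(n)
    print(n,c)
E
ls
```

```text
{'clock': 0.0, 'joint_pos': array([ 8.22811491e+01,  2.05916722e+01,  6.33132895e-01, -2.03795902e-02,
       -7.01353034e+01, -1.65070240e+01]), 'qvel': array([ 0.12098024,  0.05982082, -0.04488   ,  0.03465434,  0.00654139,
       -0.00965858]), 'tau': array([-5.63874937e-05, -5.82707906e+01,  2.93061447e+01,  6.99691683e+00,
        6.90897970e-03, -1.60469449e-04]), 'tool_pos': array([0.27679646, 0.61509595, 0.22561432]), 'orientation': array([ 1.79904581e+02, -8.29801281e-03, -2.42328087e+01]), 'force': array([-0.09157664, -0.00324299,  0.23708689]), 'moment': array([-0.0878574 ,  0.04806805,  0.01270598]), 'gripper_force': 0.0, 'opening': 0.08790619504511406}
scene {'mtx': array([[474.87495946,   0.        , 328.35382043],
       [  0.        , 474.87495946, 239.73263107],
       [  0.        ,   0.        ,   1.        ]]), 'rvec': array([ 2.30267757, -0.919489  ,  0.33369752]), 'tvec': array([-0.33681681,  0.31389948,  1.02194582])}
top {'mtx': array([[495.51902534,   0.        , 325.3100504 ],
       [  0.        , 495.51902534, 243.94773537],
       [  0.        ,   0.        ,   1.        ]]), 'rvec': array([ 2.11467726, -2.15298528,  0.16196716]), 'tvec': array([0.07706121, 0.52199944, 1.13763433])}
pics
scene.npy
top.npy
```

View pics/top0.png

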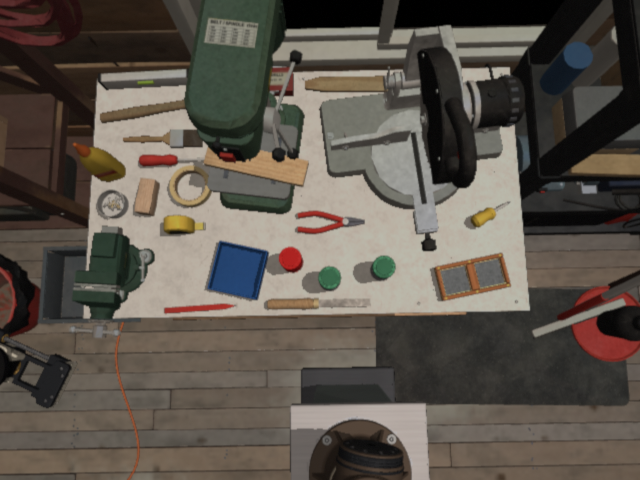

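View pics/scene0.png

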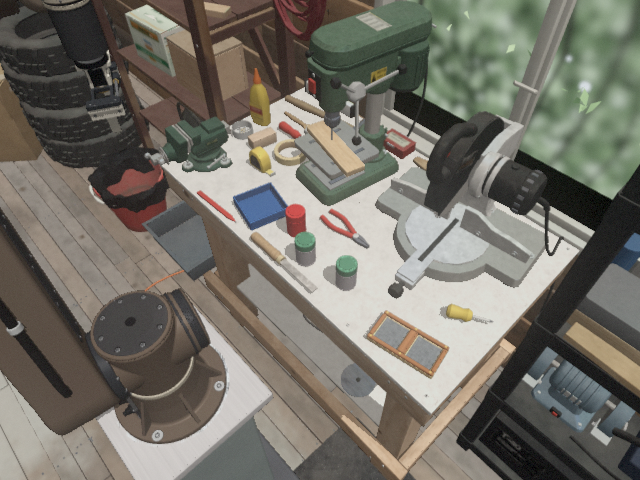

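Top view: the candidates are green-lidded tins at (330,278) and (383,267) and a red tin at (290,260), which is the look-alike. The rack is at (473,276), the tray at (238,270), the pliers at (330,222) and the tape measure at (182,224). I choose the two green ones.

```bash
cat > h.py <<'E'
from plant import *
import cv2,numpy as np
def ray(n,uv,z):
    c=calibration(n);R=cv2.Rodrigues(c["rvec"])[0];t=np.ravel(c["tvec"])
    C=-R.T@t;u=cv2.undistortPoints(np.array([[uv]],float),c["mtx"],None)[0,0]
    r=R.T@np.array([u[0],u[1],1]);return C+r*(z-C[2])/r[2]
def cnts(p,lo,hi,amin=80):
    h=cv2.cvtColor(p,cv2.COLOR_RGB2HSV);m=cv2.inRange(h,lo,hi)
    m=cv2.morphologyEx(m,cv2.MORPH_CLOSE,np.ones((3,3)))
    return [c for c in cv2.findContours(m,cv2.RETR_EXTERNAL,cv2.CHAIN_APPROX_NONE)[0] if cv2.contourArea(c)>amin]
def planefit(n,c,z):
    w=np.array([ray(n,q[0],z)[:2] for q in c],np.float32);return cv2.minAreaRect(w*1000),cv2.minEnclosingCircle(w*1000)
GREEN=((65,90,50),(90,255,255));BLUE=((105,120,40),(125,255,255));ORANGE=((5,110,90),(18,255,255))
E
python3 - <<'E'
from h import *
for n in("top","scene"):
    p=cv2.imread(f"pics/{n}0.png")[:,:,::-1].copy()
    for nm,col,z,a in(("green",GREEN,.08,80),("blue",BLUE,.03,800),("orange",ORANGE,.02,200)):
        for c in cnts(p,*col,a):
            x,y,w,h=cv2.boundingRect(c)
            if nm=="green" and max(w,h)>35: continue
            r,e=planefit(n,c,z); print(n,nm,(x,y,w,h),"rect",np.round(r[0],1),np.round(r[1],1),round(r[2],1),"circ",np.round(e[0],1),round(e[1],1))
    if n=="top": cv2.imwrite("pics/crop.png",cv2.resize(p[200:320,200:520,::-1],None,fx=2.5,fy=2.5,interpolation=cv2.INTER_CUBIC))
E
```

```text
top green (319, 267, 21, 22) rect [439.7  60.3] [45.6 48. ] 89.0 circ [439.4  60.2] 24.7
top green (373, 257, 22, 21) rect [461.4 -64.5] [48.  45.9] 88.9 circ [461.8 -64. ] 25.3
top blue (208, 242, 60, 57) rect [466.7 278.5] [120.7 116.2] 76.6 circ [466.  278.8] 81.1
top orange (115, 335, 25, 145) rect [158.1 533.7] [323.7  35. ] 9.0 circ [157.2 539.3] 161.9
top orange (268, 299, 45, 9) rect [386.  154.4] [105.   18.9] 89.0 circ [384.8 154.4] 53.0
top orange (435, 254, 75, 46) rect [ 442.2 -282.9] [ 81.2 165.6] 10.8 circ [ 442.4 -281.9] 89.8
top orange (206, 151, 101, 27) rect [730.1 239.1] [251.4  47.1] 81.8 circ [740.  237.7] 125.8
scene orange (368, 314, 80, 62) rect [ 436.9 -286. ] [ 81.7 164.4] 11.0 circ [ 435.1 -287.1] 88.9
```

View pics/crop.png

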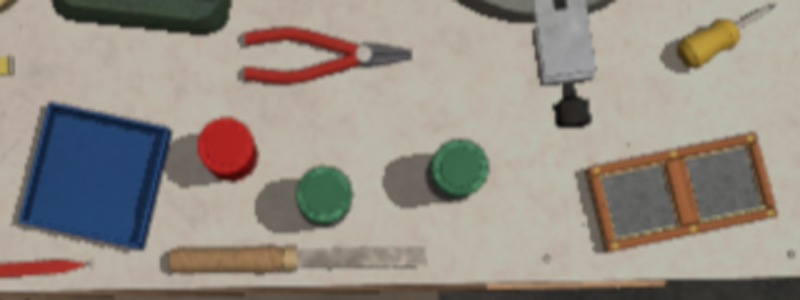

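The crop shows both green lids clearly, at crop (323,196) and (458,169). The red tin is at (227,149) and the rack's long axis is tilted about 11°. Next I'll refine all of these with depth.

```bash
cat >> h.py <<'E'
def cloud(n,d):
    c=calibration(n);R=cv2.Rodrigues(c["rvec"])[0];t=np.ravel(c["tvec"]);K=c["mtx"]
    v,u=np.mgrid[:480,:640];P=np.stack([(u-K[0,2])/K[0,0]*d,(v-K[1,2])/K[1,1]*d,d],-1)
    W=(P-t)@R;W[d<=0]=9;return W
E
python3 - <<'E'
from h import *
T={"t1":(.44,.06,.06,.07,.09),"t2":(.461,-.064,.06,.07,.09),"rack":(.44,-.284,.11,.013,.027),"rackfloor":(.44,-.284,.035,-.01,.05),"tray":(.467,.279,.11,.022,.036),"red":(.49,.16,.06,.07,.1)}
for n in("top","scene"):
    W=cloud(n,np.load(n+".npy"))
    for k,(x,y,r,a,b) in T.items():
        m=(np.hypot(W[...,0]-x,W[...,1]-y)<r)&(W[...,2]>a)&(W[...,2]<b);q=W[m]*1000
        if len(q)<5: print(n,k,len(q));continue
        R=cv2.minAreaRect(q[:,:2].astype(np.float32));print(n,k,len(q),np.round(q.mean(0),1),"z",np.percentile(q[:,2],[5,50,95]).round(1),np.round(R[0],1),np.round(R[1],1),round(R[2],1))
    W2=W[(abs(W[...,0]-.42)<.01)&(abs(W[...,1]+.17)<.03)];print("bench z",np.median(W2[:,2]))
print("yawtool",get_obs()["orientation"])
E
```

```text
top t1 414 [440.9  59.4  80.8] z [76.7 80.7 84.9] [440.9  60.1] [50.3 50.6] 0.5
top t2 415 [463.5 -65.1  80.9] z [77.2 80.8 84.9] [463.9 -64.7] [49.9 50.8] 43.7
top rack 1680 [ 442.7 -282.7   17.8] z [13.3 17.8 22.9] [ 443.3 -283.9] [ 83.9 169.3] 10.9
top rackfloor 668 [ 439.9 -283.2   15.4] z [ 9.6 14.5 22.4] [ 439.8 -283.8] [69.4 67.6] 82.1
top tray 404 [467.3 276.9  29.3] z [23.7 29.7 33.4] [463.6 262.4] [156.1 123.1] 76.4
top red 410 [487.4 149.   80.7] z [76.8 80.7 84.5] [487.6 149.3] [51.2 50.4] 43.1
bench z 0.0004720740835915849
scene t1 302 [437.2  56.2  78.7] z [73.2 79.  82.6] [439.7  58.3] [54.1 49.9] 47.5
scene t2 341 [459.4 -68.2  79. ] z [73.3 79.4 82.9] [461.4 -67.1] [52.5 51.9] 81.0
scene rack 1395 [ 439.7 -287.2   17.4] z [13.3 17.8 21.4] [ 440.4 -284.3] [ 85.7 168.6] 11.0
scene rackfloor 667 [ 440.1 -284.7   14.1] z [ 9.  12.9 20.7] [ 440.5 -284.3] [68.3 68.2] 42.1
scene tray 314 [462.7 278.4  26.9] z [22.6 27.  31.3] [463.1 264.2] [156.  121.1] 77.0
scene red 267 [482.9 145.9  78.6] z [71.7 79.1 82.8] [485.3 147.9] [50.7 52. ] 62.5
bench z -0.001708920243035501
yawtool [ 1.79910435e+02 -9.73950595e-03 -2.42294142e+01]
```

```bash
cat >> h.py <<'E'
from scipy.spatial.transform import Rotation as Ro
def units(goal,yaw=None,pos=None,ori=None):
    "shift/turn in tool axes & move units from measured pose to goal TCP pose"
    o=get_obs();R=Ro.from_euler("xyz",o["orientation"],degrees=True)
    s=R.inv().apply(np.array(goal)-o["tool_pos"])/.1
    w=(R.inv()*Ro.from_euler("xyz",[180,0,yaw],degrees=True)).as_rotvec()/.5 if yaw is not None else 0
    return np.round(s,3),np.round(w,3)
E
python3 - <<'E'
import plant
print([k for k in dir(plant) if not k.startswith('_')]); print(getattr(plant,"hold_point_z",None))
from h import *
W=cloud("top",np.load("top.npy"));print(units((.462,-.066,.2),-79), units((.462,-.066,.2)))
for y in np.arange(.6,-.45,-.05):
    print(round(y,2),[int(1000*W[(abs(W[...,0]-x)<.025)&(abs(W[...,1]-y)<.025)][:,2].max(initial=-1)) for x in np.arange(.35,.7,.05)])
E
```

```text
['PlanningError', 'calibration', 'close_job', 'get_obs', 'hold_point_z', 'snapshot']
0.0188
(array([4.484, 5.451, 0.266]), array([ 0.003, -0.002,  1.912])) (array([4.484, 5.451, 0.266]), np.int64(0))
0.6 [113, 138, 139, 120, 120, 33, 32]
0.55 [116, 139, 139, 122, 123, 41, 40]
0.5 [114, 133, 138, 100, 84, 42, 46]
0.45 [12, 12, 9, 7, 69, 68, 29]
0.4 [13, 14, 7, 7, 69, 69, 31]
0.35 [9, 33, 37, 35, 31, 14, 126]
0.3 [6, 35, 11, 27, 34, 15, 441]
0.25 [6, 35, 33, 34, 32, 426, 449]
0.2 [24, 30, 33, 35, 6, 125, 449]
0.15 [23, 29, 84, 87, 21, 414, 413]
0.1 [22, 83, 85, 83, 19, 18, 144]
0.05 [5, 85, 88, 9, 19, 21, 6]
-0.0 [5, 20, 6, 7, 15, 20, 8]
-0.05 [5, 21, 87, 86, 6, 13, 53]
-0.1 [6, 7, 86, 84, 7, 50, 61]
-0.15 [5, 8, 6, 49, 423, 446, 448]
-0.2 [8, 25, 26, 52, 423, 444, 445]
-0.25 [6, 25, 26, 23, 7, 7, 53]
-0.3 [6, 23, 26, 24, 36, 39, 6]
-0.35 [6, 25, 26, 25, 5, 35, 7]
-0.4 [5, 8, 5, 6, 7, 20, 19]
```

```bash
python3 - <<'E'
from h import *
for n in("top","scene"):
    W=cloud(n,np.load(n+".npy"))
    for y in np.arange(.4,-.42,-.04):
        m=(abs(W[...,1]-y)<.02)&(W[...,2]>.1)&(W[...,2]<.6)&(W[...,0]>.36)&(W[...,0]<1);q=W[m]
        print(n,round(y,2),len(q),np.round(np.percentile(q[:,0],[0,2]),3) if len(q) else "", np.round(q[q[:,0]<q[:,0].min()+.02][:,2].min(),2) if len(q) else "")
E
```

```text
top 0.4 0  
top 0.36 0  
top 0.32 553 [0.637 0.639] 0.11
top 0.28 2446 [0.632 0.638] 0.11
top 0.24 4405 [0.625 0.631] 0.11
top 0.2 5055 [0.621 0.633] 0.11
top 0.16 4327 [0.609 0.621] 0.11
top 0.12 1000 [0.61  0.614] 0.39
top 0.08 0  
top 0.04 0  
top 0.0 32 [0.756 0.757] 0.1
top -0.04 87 [0.759 0.76 ] 0.1
top -0.08 400 [0.764 0.765] 0.1
top -0.12 2515 [0.701 0.713] 0.28
top -0.16 5328 [0.562 0.569] 0.35
top -0.2 728 [0.564 0.572] 0.38
top -0.24 971 [0.711 0.714] 0.26
top -0.28 1082 [0.716 0.718] 0.25
top -0.32 372 [0.717 0.718] 0.26
top -0.36 0  
top -0.4 0  
scene 0.4 0  
scene 0.36 0  
scene 0.32 313 [0.634 0.637] 0.1
scene 0.28 921 [0.629 0.633] 0.1
scene 0.24 2378 [0.623 0.628] 0.1
scene 0.2 4049 [0.618 0.635] 0.1
scene 0.16 5813 [0.608 0.631] 0.1
scene 0.12 1009 [0.606 0.613] 0.39
scene 0.08 0  
scene 0.04 0  
scene 0.0 7 [0.756 0.756] 0.1
scene -0.04 31 [0.757 0.757] 0.1
scene -0.08 0  
scene -0.12 46 [0.73  0.731] 0.39
scene -0.16 3159 [0.559 0.563] 0.34
scene -0.2 2932 [0.561 0.568] 0.35
scene -0.24 950 [0.709 0.711] 0.24
scene -0.28 912 [0.714 0.715] 0.24
scene -0.32 789 [0.714 0.717] 0.24
scene -0.36 124 [0.792 0.793] 0.2
scene -0.4 0
```

Call:
{"api": "step_arm", "payload": {
  "steps": [
    [[0.125,0.15,0,0,0,0],[0.25,0.3,0.01,0,0,0],[0.375,0.455,0.02,0,0,0],[0.5,0.605,0.03,0,0,0],[0.625,0.76,0.03,0,0,0],[0.75,0.91,0.04,0,0,0]]
  ],
  "jaw": 0
}}

```text
clock: 0.7
tool_pos: [0.3081, 0.5008, 0.2222]
orientation: [180.0, 0.0, -24.2]
force: [0.8, 0.7, 0.2]
opening: 0.0878
gripper_force: 0.0
```

Call:
{"api": "step_arm", "payload": {
  "steps": [
    [[0.125,0.15,0,0,0,0],[0.25,0.3,0.01,0,0,0],[0.375,0.455,0.02,0,0,0],[0.5,0.605,0.03,0,0,0],[0.625,0.76,0.03,0,0,0],[0.75,0.91,0.04,0,0,0]]
  ]
}}

```text
clock: 1.3
tool_pos: [0.3395, 0.3865, 0.2187]
orientation: [-180.0, -0.0, -24.2]
force: [0.2, -0.0, 0.4]
opening: 0.0871
gripper_force: 0.0
```

Call:
{"api": "step_arm", "payload": {
  "steps": [
    [[0.125,0.15,0,0,0,0],[0.25,0.3,0.01,0,0,0],[0.375,0.455,0.02,0,0,0],[0.5,0.605,0.03,0,0,0],[0.625,0.76,0.03,0,0,0],[0.75,0.91,0.04,0,0,0]]
  ]
}}

```text
clock: 1.9
tool_pos: [0.3705, 0.2727, 0.2146]
orientation: [-180.0, -0.0, -24.2]
force: [-0.8, 0.1, 0.3]
opening: 0.0875
gripper_force: 0.0
```

Call:
{"api": "step_arm", "payload": {
  "steps": [
    [[0.125,0.15,0,0,0,0],[0.25,0.3,0.01,0,0,0],[0.375,0.455,0.02,0,0,0],[0.5,0.605,0.03,0,0,0],[0.625,0.76,0.03,0,0,0],[0.75,0.91,0.04,0,0,0]]
  ]
}}

```text
clock: 2.5
tool_pos: [0.4013, 0.1589, 0.2106]
orientation: [-180.0, -0.0, -24.2]
force: [-0.2, 0.8, 0.0]
opening: 0.0875
gripper_force: 0.0
```

Call:
{"api": "step_arm", "payload": {
  "steps": [
    [[0.125,0.15,0,0,0,0.16],[0.25,0.3,0.01,0,0,0.32],[0.375,0.455,0.02,0,0,0.48],[0.5,0.605,0.03,0,0,0.64],[0.625,0.76,0.03,0,0,0.8],[0.75,0.91,0.04,0,0,0.956]]
  ]
}}

```text
clock: 3.1
tool_pos: [0.4322, 0.0452, 0.2066]
orientation: [-180.0, -0.0, -51.8]
force: [0.9, -0.2, -0.8]
opening: 0.0877
gripper_force: 0.0
```

Call:
{"api": "step_arm", "payload": {
  "steps": [
    [[0.17,0.07,0,0,0,0.16],[0.33,0.14,0.01,0,0,0.32],[0.5,0.22,0.02,0,0,0.48],[0.67,0.3,0.03,0,0,0.64],[0.83,0.38,0.03,0,0,0.8],[1.0,0.45,0.06,0,0,0.956],[1.0,0.45,0.06,0,0,0.956],[1.0,0.45,0.06,0,0,0.956]]
  ]
}}

```text
clock: 3.9
tool_pos: [0.4587, -0.0603, 0.2004]
orientation: [180.0, 0.0, -79.0]
force: [-0.2, 0.2, 0.5]
opening: 0.088
gripper_force: 0.0
```

```bash
python3 - <<'E'
from h import *
o=get_obs();print(o["tool_pos"],o["orientation"],o["joint_pos"].round(1),o["tau"].round(2),o["force"]);print(units((.462,-.066,.029),-79))
E
```

```text
[ 0.45867155 -0.06034628  0.20038263] [ 1.79976014e+02  2.07091680e-03 -7.90110437e+01] [ 17.    1.3 -27.2  -0.  -61.4  -6. ] [ -0.56 -28.95  27.41   6.56   0.04  -0.06] [-0.16850085  0.1891015   0.513261  ]
(array([ 0.062, -0.023,  1.714]), array([ 0.001,  0.   , -0.   ]))
```

Call:
{"api": "step_arm", "payload": {
  "steps": [
    [[0.06,-0.02,0.12,0,0,0],[0.06,-0.02,0.3,0,0,0],[0.06,-0.02,0.5,0,0,0],[0.06,-0.02,0.7,0,0,0],[0.06,-0.02,0.88,0,0,0],[0.06,-0.02,1.0,0,0,0]]
  ]
}}

```text
clock: 4.5
tool_pos: [0.4613, -0.065, 0.0986]
orientation: [179.9, 0.0, -78.9]
force: [-0.5, 0.2, 0.5]
opening: 0.0879
gripper_force: 0.0
```

Call:
{"api": "step_arm", "payload": {
  "steps": [
    [[0,0,0.1,0,0,0],[0,0,0.2,0,0,0],[0,0,0.3,0,0,0],[0,0,0.4,0,0,0],[0,0,0.5,0,0,0],[0,0,0.6,0,0,0],[0,0,0.67,0,0,0],[0,0,0.71,0,0,0],[0,0,0.71,0,0,0]]
  ]
}}

```text
clock: 5.4
tool_pos: [0.4619, -0.0652, 0.029]
orientation: [179.9, -0.0, -79.0]
force: [0.6, -0.1, 0.1]
opening: 0.0877
gripper_force: 0.0
```

```bash
python3 - <<'E'
from h import *
o=get_obs();print(o["clock"],o["tool_pos"],o["force"])
p,d=snapshot("scene");cv2.imwrite("pics/s1.png",cv2.resize(p[200:350,250:450,::-1],None,fx=3,fy=3))
E
```

```text
5.4 [ 0.46191206 -0.06518217  0.02902239] [ 0.62395357 -0.11509693  0.0784022 ]
```

View pics/s1.png

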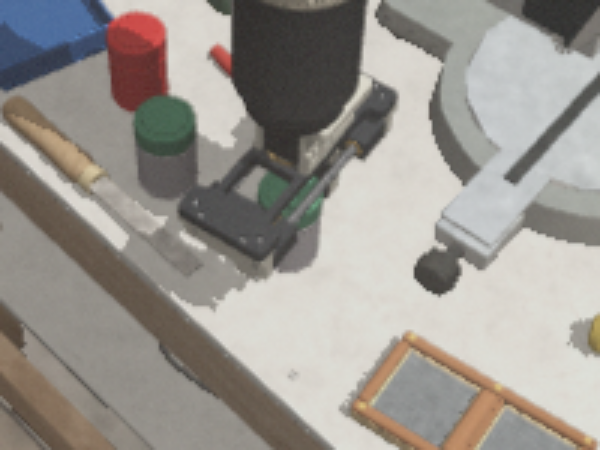

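The crop shows the open fingers straddling the green tin at (290,215), and the red tin is untouched at (138,60). I'll close in two stages, then lift.

Call:
{"api": "step_arm", "payload": {
  "steps": [
    [[0,0,0,0,0,0],[0,0,0,0,0,0],[0,0,0,0,0,0],[0,0,0,0,0,0],[0,0,0,0,0,0],[0,0,0,0,0,0]]
  ],
  "jaw": 90
}}

```text
clock: 6.05
tool_pos: [0.4622, -0.0651, 0.0296]
orientation: [-180.0, 0.0, -79.0]
force: [0.6, 0.8, 0.5]
opening: 0.0569
gripper_force: 0.0
```

Call:
{"api": "step_arm", "payload": {
  "steps": [
    [[0,0,0,0,0,0],[0,0,0,0,0,0],[0,0,0,0,0,0],[0,0,0,0,0,0],[0,0,0,0,0,0],[0,0,0,0,0,0]]
  ],
  "jaw": 255
}}

```text
clock: 6.65
tool_pos: [0.4626, -0.065, 0.0297]
orientation: [-180.0, -0.0, -79.0]
force: [2.3, 0.6, 1.4]
opening: 0.0513
gripper_force: 30.0
```

Call:
{"api": "step_arm", "payload": {
  "steps": [
    [[0,0,-0.04,0,0,0],[0,0,-0.08,0,0,0],[0,0,-0.13,0,0,0],[0,0,-0.2,0,0,0],[0,0,-0.3,0,0,0],[0,0,-0.4,0,0,0],[0,0,-0.5,0,0,0],[0,0,-0.6,0,0,0],[0,0,-0.7,0,0,0],[0,0,-0.8,0,0,0],[0,0,-0.9,0,0,0],[0,0,-0.97,0,0,0],[0,0,-1,0,0,0],[0,0,-1,0,0,0],[0,0,-1,0,0,0],[0,0,-1,0,0,0]]
  ]
}}

```text
clock: 8.25
tool_pos: [0.4618, -0.0652, 0.1291]
orientation: [179.9, 0.0, -79.0]
force: [-0.0, 0.1, -2.0]
opening: 0.0512
gripper_force: 30.0
```

```bash
python3 - <<'E'
from h import *
o=get_obs();print(o["clock"],o["tool_pos"],o["force"],o["moment"],o["tau"].round(2),o["joint_pos"].round(1))
E
```

```text
8.25 [ 0.46184942 -0.06516841  0.12908027] [-0.01845392  0.14782456 -1.97092288] [ 0.08943074 -0.07235701 -0.00955277] [ 0.000e+00 -3.423e+01  2.521e+01  6.140e+00  3.000e-02  0.000e+00] [ 16.2   6.1 -32.6  -0.  -51.4  -5.2]
```

About -2.0 N, so this looks like the light tin. It goes to the right pocket.

Call:
{"api": "step_arm", "payload": {
  "steps": [
    [[0.06,0.03,-0.02,0,0,0],[0.16,0.07,-0.05,0,0,0],[0.29,0.12,-0.09,0,0,0],[0.43,0.18,-0.13,0,0,0],[0.57,0.24,-0.17,0,0,0],[0.71,0.3,-0.2,0,0,0],[0.85,0.36,-0.2,0,0,0],[0.99,0.42,-0.2,0,0,0]]
  ]
}}

```text
clock: 9.05
tool_pos: [0.4394, -0.1716, 0.1499]
orientation: [-180.0, -0.0, -79.0]
force: [-0.2, 0.1, -1.9]
opening: 0.0515
gripper_force: 30.0
```

Call:
{"api": "step_arm", "payload": {
  "steps": [
    [[0.14,0.02,0,0,0,0],[0.28,0.04,0,0,0,0],[0.41,0.06,0,0,0,0],[0.54,0.09,0,0,0,0],[0.67,0.11,0,0,0,0],[0.8,0.13,0,0,0,0],[0.94,0.15,0,0,0,0]]
  ]
}}

```text
clock: 9.75
tool_pos: [0.4431, -0.2665, 0.1496]
orientation: [180.0, 0.0, -79.0]
force: [0.6, 0.1, -1.9]
opening: 0.0514
gripper_force: 30.0
```

Call:
{"api": "step_arm", "payload": {
  "steps": [
    [[0.13,0.01,0,0,0,0],[0.25,0.02,0,0,0,0],[0.37,0.03,0,0,0,0],[0.47,0.05,0,0,0,0],[0.55,0.06,0,0,0,0],[0.61,0.06,0,0,0,0],[0.61,0.06,0,0,0,0],[0.61,0.06,0,0,0,0],[0.61,0.06,0,0,0,0]]
  ]
}}

```text
clock: 10.65
tool_pos: [0.4488, -0.3261, 0.1496]
orientation: [-180.0, 0.0, -79.0]
force: [0.1, -0.5, -3.0]
opening: 0.0513
gripper_force: 30.0
```

```bash
python3 - <<'E'
from h import *
o=get_obs();print(o["clock"],o["tool_pos"],o["force"],o["moment"]);print(units((.449,-.326,.041),-79))
p,d=snapshot("scene");cv2.imwrite("pics/s2.png",cv2.resize(p[250:400,320:520,::-1],None,fx=3,fy=3))
W=cloud("scene",d)
m=(np.hypot(W[...,0]-.449,W[...,1]+.326)<.06)&(W[...,2]>.09)&(W[...,2]<.2);h=cv2.cvtColor(p,cv2.COLOR_RGB2HSV)
g=cv2.inRange(h,*GREEN)>0;q=W[m&g]*1000;print(len(q),q.mean(0) if len(q) else 0)
E
```

```text
10.65 [ 0.44879554 -0.32612694  0.1496048 ] [ 0.07804513 -0.4943964  -2.95052647] [0.1153067  0.00289963 0.01166463]
(array([-1.000e-03, -2.000e-03,  1.086e+00]), array([-0.   ,  0.   ,  0.001]))
0 0
```

View pics/s2.png

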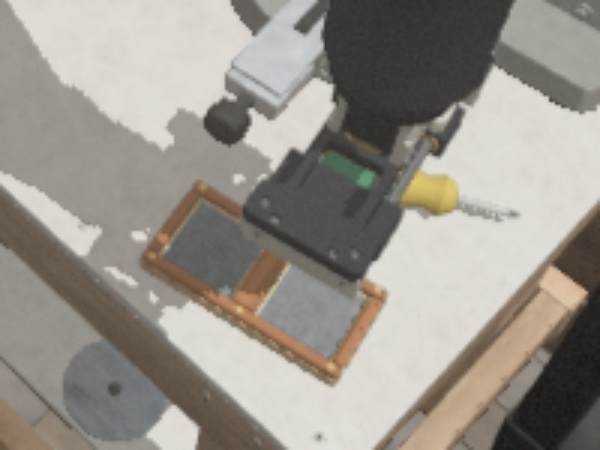

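The crop shows the tin (lid at (350,170)) held above the right pocket at (315,310), with perspective shifting it. I'll lower it slowly.

Call:
{"api": "step_arm", "payload": {
  "steps": [
    [[0,0,0.06,0,0,0],[0,0,0.16,0,0,0],[0,0,0.28,0,0,0],[0,0,0.4,0,0,0],[0,0,0.52,0,0,0],[0,0,0.64,0,0,0],[0,0,0.74,0,0,0],[0,0,0.81,0,0,0],[0,0,0.85,0,0,0]]
  ]
}}

```text
clock: 11.6
tool_pos: [0.4486, -0.3264, 0.0637]
orientation: [180.0, 0.0, -79.0]
force: [0.6, 0.2, -3.0]
opening: 0.0511
gripper_force: 30.0
```

Call:
{"api": "step_arm", "payload": {
  "steps": [
    [[0,0,0.03,0,0,0],[0,0,0.06,0,0,0],[0,0,0.09,0,0,0],[0,0,0.12,0,0,0],[0,0,0.15,0,0,0],[0,0,0.17,0,0,0],[0,0,0.19,0,0,0],[0,0,0.21,0,0,0],[0,0,0.21,0,0,0]]
  ]
}}

```text
clock: 12.5
tool_pos: [0.4486, -0.3264, 0.0433]
orientation: [180.0, 0.0, -79.0]
force: [-0.7, 0.2, -2.5]
opening: 0.0511
gripper_force: 30.0
```

```bash
python3 - <<'E'
from h import *
o=get_obs();print(o["clock"],o["tool_pos"],o["force"],o["moment"])
for i,n in enumerate(("top","scene")):
    p,d=snapshot(n);h=p[230:320,420:530] if n=="top" else p[290:390,350:470]
    h=cv2.resize(h,(390,350));out=h if i==0 else np.hstack([out,h])
cv2.imwrite("pics/s3.png",out[:,:,::-1])
E
```

```text
12.5 [ 0.44864768 -0.32640684  0.04329696] [-0.68292522  0.15208119 -2.53086416] [ 0.06228782 -0.01422185  0.02587083]
```

View pics/s3.png

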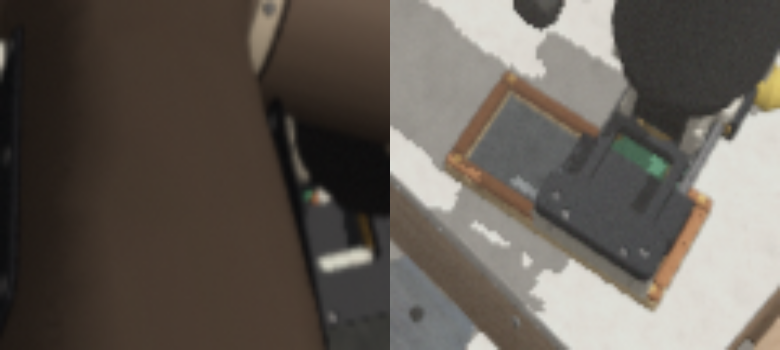

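The scene crop shows the tin between the strips of the right pocket, and there is no contact force yet. I'll do the last 2–3 mm.

Call:
{"api": "step_arm", "payload": {
  "steps": [
    [[0,0,0.005,0,0,0],[0,0,0.01,0,0,0],[0,0,0.015,0,0,0],[0,0,0.02,0,0,0],[0,0,0.02,0,0,0],[0,0,0.02,0,0,0]]
  ]
}}

```text
clock: 13.2
tool_pos: [0.4489, -0.3265, 0.0417]
orientation: [-180.0, -0.0, -79.0]
force: [-0.2, 0.6, 0.5]
opening: 0.051
gripper_force: 30.0
```

Contact. I'll release and rise.

Call:
{"api": "step_arm", "payload": {
  "steps": [
    [[0,0,0,0,0,0],[0,0,0,0,0,0],[0,0,0,0,0,0],[0,0,0,0,0,0]]
  ],
  "jaw": 70
}}

```text
clock: 13.6
tool_pos: [0.4489, -0.3265, 0.0416]
orientation: [-180.0, -0.0, -79.0]
force: [-0.0, -0.5, 0.1]
opening: 0.0636
gripper_force: 0.0
```

Call:
{"api": "step_arm", "payload": {
  "steps": [
    [[0,0,0,0,0,0],[0,0,0,0,0,0],[0,0,0,0,0,0],[0,0,-0.05,0,0,0],[0,0,-0.12,0,0,0],[0,0,-0.2,0,0,0],[0,0,-0.3,0,0,0],[0,0,-0.45,0,0,0],[0,0,-0.6,0,0,0],[0,0,-0.75,0,0,0],[0,0,-0.9,0,0,0],[0,0,-1,0,0,0]]
  ],
  "jaw": 0
}}

```text
clock: 14.8
tool_pos: [0.4493, -0.3267, 0.1436]
orientation: [-179.9, -0.1, -79.0]
force: [0.2, -0.0, 0.5]
opening: 0.0877
gripper_force: 0.0
```

```bash
python3 - <<'E'
from h import *
o=get_obs();print(o["clock"],o["tool_pos"],o["force"]);print(units((.440,.059,.03)))
p,d=snapshot("scene");W=cloud("scene",d);g=cv2.inRange(cv2.cvtColor(p,cv2.COLOR_RGB2HSV),*GREEN)>0
for x,y in((.449,-.326),(.44,.059)):
    m=g&(np.hypot(W[...,0]-x,W[...,1]-y)<.05)&(W[...,2]>.06)&(W[...,2]<.11);q=(W[m]*1000).astype(np.float32);print(len(q),q.mean(0),cv2.minAreaRect(q[:,:2]))
E
```

```text
14.8 [ 0.44933072 -0.32667793  0.14360679] [ 1.67342936e-01 -1.53379908e-05  5.11384945e-01]
(array([-3.805, -0.643,  1.133]), np.int64(0))
0 [nan nan nan] ((0.0, 0.0), (0.0, 0.0), 0.0)
0 [nan nan nan] ((0.0, 0.0), (0.0, 0.0), 0.0)<stdin>:5: RuntimeWarning: Mean of empty slice.
  ret = um.true_divide(
```

Call:
{"api": "step_arm", "payload": {
  "steps": [
    [[-0.08,-0.02,-0.1,0,0,0],[-0.25,-0.05,-0.1,0,0,0],[-0.43,-0.08,-0.1,0,0,0],[-0.6,-0.11,-0.1,0,0,0],[-0.78,-0.14,-0.1,0,0,0],[-0.95,-0.16,-0.1,0,0,0]]
  ]
}}

```text
clock: 15.45
tool_pos: [0.446, -0.2289, 0.1514]
orientation: [180.0, 0.0, -79.0]
force: [-0.5, 0.8, -0.0]
opening: 0.0877
gripper_force: 0.0
```

Call:
{"api": "step_arm", "payload": {
  "steps": [
    [[-0.19,-0.03,0,0,0,0],[-0.38,-0.06,0,0,0,0],[-0.57,-0.1,0,0,0,0],[-0.76,-0.13,0,0,0,0],[-0.95,-0.16,0,0,0,0]]
  ]
}}

```text
clock: 15.95
tool_pos: [0.4434, -0.1327, 0.1515]
orientation: [180.0, 0.0, -79.0]
force: [-0.1, 0.4, 0.3]
opening: 0.0876
gripper_force: 0.0
```

Call:
{"api": "step_arm", "payload": {
  "steps": [
    [[-0.19,-0.03,0,0,0,0],[-0.38,-0.06,0,0,0,0],[-0.57,-0.1,0,0,0,0],[-0.76,-0.13,0,0,0,0],[-0.95,-0.16,0,0,0,0]]
  ]
}}

```text
clock: 16.45
tool_pos: [0.4409, -0.0365, 0.1515]
orientation: [180.0, 0.0, -79.0]
force: [0.3, 0.9, -0.3]
opening: 0.0876
gripper_force: 0.0
```

Call:
{"api": "step_arm", "payload": {
  "steps": [
    [[-0.19,-0.03,0,0,0,0],[-0.38,-0.06,0,0,0,0],[-0.57,-0.1,0,0,0,0],[-0.74,-0.13,0,0,0,0],[-0.87,-0.15,0,0,0,0],[-0.95,-0.16,0,0,0,0],[-0.95,-0.16,0,0,0,0],[-0.95,-0.16,0,0,0,0]]
  ]
}}

```text
clock: 17.25
tool_pos: [0.4389, 0.0586, 0.1515]
orientation: [180.0, -0.0, -79.0]
force: [-0.0, 1.0, -0.2]
opening: 0.0876
gripper_force: 0.0
```

```bash
python3 - <<'E'
from h import *
o=get_obs();print(o["clock"],o["tool_pos"],o["orientation"],o["force"]);print(units((.440,.059,.029),-79))
for n in ("scene","top"):
    p,d=snapshot(n);W=cloud(n,d)
    for x,y,a in((.449,-.326,.085),(.44,.059,.07)):
        m=(np.hypot(W[...,0]-x,W[...,1]-y)<.045)&(W[...,2]>a)&(W[...,2]<a+.02);q=(W[m]*1000).astype(np.float32)
        if len(q): print(n,len(q),q.mean(0),cv2.minAreaRect(q[:,:2]))
E
```

```text
17.25 [0.43890003 0.05859619 0.1514859 ] [ 1.79976948e+02 -8.41723801e-03 -7.89783173e+01] [-0.00119333  0.98691524 -0.1841958 ]
(array([-0.002, -0.012,  1.225]), array([ 0.001, -0.   ,  0.001]))Traceback (most recent call last):
  File "<stdin>", line 7, in <module>
cv2.error: OpenCV(4.12.0) /io/opencv/modules/imgproc/src/convhull.cpp:143: error: (-215:Assertion failed) total >= 0 && (depth == CV_32F || depth == CV_32S) in function 'convexHull'
```

Call:
{"api": "step_arm", "payload": {
  "steps": [
    [[0,-0.01,0.08,0,0,0],[0,-0.01,0.2,0,0,0],[0,-0.01,0.35,0,0,0],[0,-0.01,0.5,0,0,0],[0,-0.01,0.62,0,0,0],[0,-0.01,0.72,0,0,0],[0,-0.01,0.82,0,0,0]]
  ]
}}

```text
clock: 18.0
tool_pos: [0.4401, 0.0586, 0.0687]
orientation: [180.0, -0.0, -79.0]
force: [-0.7, 0.4, 0.4]
opening: 0.0876
gripper_force: 0.0
```

Call:
{"api": "step_arm", "payload": {
  "steps": [
    [[0,0,0.09,0,0,0],[0,0,0.18,0,0,0],[0,0,0.27,0,0,0],[0,0,0.35,0,0,0],[0,0,0.4,0,0,0],[0,0,0.4,0,0,0]]
  ]
}}

```text
clock: 18.6
tool_pos: [0.4397, 0.0588, 0.0289]
orientation: [179.9, -0.0, -79.0]
force: [-0.2, 0.4, 1.0]
opening: 0.0877
gripper_force: 0.0
```

Call:
{"api": "step_arm", "payload": {
  "steps": [
    [[0,0,0,0,0,0],[0,0,0,0,0,0],[0,0,0,0,0,0],[0,0,0,0,0,0],[0,0,0,0,0,0],[0,0,0,0,0,0]]
  ],
  "jaw": 90
}}

```text
clock: 19.2
tool_pos: [0.4402, 0.059, 0.0297]
orientation: [-180.0, 0.0, -79.0]
force: [0.4, -0.1, -0.6]
opening: 0.0572
gripper_force: 0.0
```

Call:
{"api": "step_arm", "payload": {
  "steps": [
    [[0,0,0,0,0,0],[0,0,0,0,0,0],[0,0,0,0,0,0],[0,0,0,0,0,0],[0,0,0,0,0,0],[0,0,0,0,0,0]]
  ],
  "jaw": 255
}}

```text
clock: 19.8
tool_pos: [0.4408, 0.0594, 0.0298]
orientation: [-179.9, 0.0, -79.0]
force: [4.9, 1.1, 0.2]
opening: 0.0512
gripper_force: 30.0
```

```bash
python3 - <<'E'
from h import *
o=get_obs();print(o["clock"],o["tool_pos"],o["orientation"],o["force"],o["opening"],o["gripper_force"])
p,d=snapshot("scene")
W=cloud("scene",d)
m=(np.hypot(W[...,0]-.449,W[...,1]+.326)<.045)&(W[...,2]>.082)&(W[...,2]<.1);q=np.ascontiguousarray(W[m][:,:3]*1000,np.float32)
print(len(q));R=cv2.minAreaRect(np.ascontiguousarray(q[:,:2]));print(q.mean(0),R)
a=cv2.resize(p[215:290,270:370],(400,300));b=cv2.resize(p[290:390,350:470],(390,300));cv2.imwrite("pics/s4.png",np.hstack([a,b])[:,:,::-1])
E
```

```text
19.8 [0.44083266 0.05938159 0.02982328] [-1.79922007e+02  2.11390177e-02 -7.89832302e+01] [4.92358295 1.08895095 0.23390558] 0.05122964511038298 29.99305782141164
479
[ 444.39886  -328.17657    91.094955] ((446.2396545410156, -327.4784240722656), (51.6972541809082, 51.928855895996094), 11.92237663269043)
```

View pics/s4.png

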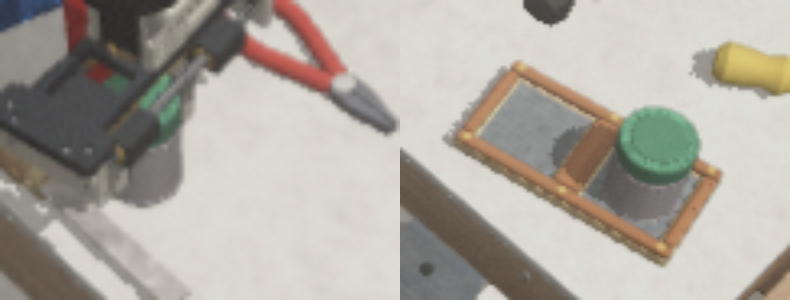

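Left crop: the fingers are clamped on the second green tin (140,140), with the pliers clear. Right crop: the first tin stands upright inside the right pocket (655,165). Now I'll lift the second one and weigh it.

Call:
{"api": "step_arm", "payload": {
  "steps": [
    [[0,0,-0.04,0,0,0],[0,0,-0.08,0,0,0],[0,0,-0.13,0,0,0],[0,0,-0.2,0,0,0],[0,0,-0.3,0,0,0],[0,0,-0.4,0,0,0],[0,0,-0.5,0,0,0],[0,0,-0.6,0,0,0],[0,0,-0.7,0,0,0],[0,0,-0.8,0,0,0],[0,0,-0.9,0,0,0],[0,0,-0.97,0,0,0],[0,0,-1,0,0,0],[0,0,-1,0,0,0],[0,0,-1,0,0,0],[0,0,-1,0,0,0]]
  ]
}}

```text
clock: 21.45
tool_pos: [0.4398, 0.0588, 0.1291]
orientation: [179.9, -0.0, -79.0]
force: [-0.7, 0.5, -6.4]
opening: 0.0514
gripper_force: 30.0
```

Call:
{"api": "step_arm", "payload": {
  "steps": [
    [[0.04,0.01,0,0,0,0],[0.1,0.02,0,0,0,0],[0.2,0.04,0,0,0,0],[0.31,0.07,0,0,0,0],[0.42,0.09,0,0,0,0],[0.53,0.12,0,0,0,0],[0.65,0.14,0,0,0,0],[0.76,0.17,0,0,0,0],[0.87,0.19,0,0,0,0],[0.98,0.22,0,0,0,0]]
  ]
}}

```text
clock: 22.45
tool_pos: [0.4373, -0.0424, 0.1296]
orientation: [-180.0, -0.0, -79.0]
force: [0.6, -0.0, -5.9]
opening: 0.0508
gripper_force: 30.0
```

Call:
{"api": "step_arm", "payload": {
  "steps": [
    [[0.11,0.02,0,0,0,0],[0.22,0.05,0,0,0,0],[0.33,0.07,0,0,0,0],[0.44,0.1,0,0,0,0],[0.55,0.12,0,0,0,0],[0.66,0.15,0,0,0,0],[0.77,0.17,0,0,0,0],[0.88,0.2,0,0,0,0],[0.98,0.22,0,0,0,0]]
  ]
}}

```text
clock: 23.35
tool_pos: [0.4342, -0.1428, 0.1295]
orientation: [180.0, 0.0, -79.0]
force: [0.0, 1.0, -5.7]
opening: 0.0513
gripper_force: 30.0
```

Call:
{"api": "step_arm", "payload": {
  "steps": [
    [[0.11,0.02,0,0,0,0],[0.22,0.05,0,0,0,0],[0.33,0.07,0,0,0,0],[0.44,0.1,0,0,0,0],[0.55,0.12,0,0,0,0],[0.66,0.15,0,0,0,0],[0.77,0.17,0,0,0,0],[0.86,0.2,0,0,0,0],[0.93,0.21,0,0,0,0],[0.98,0.22,0,0,0,0],[0.98,0.22,0,0,0,0],[0.98,0.22,0,0,0,0],[0.98,0.22,0,0,0,0]]
  ]
}}

```text
clock: 24.65
tool_pos: [0.4314, -0.242, 0.1296]
orientation: [-180.0, 0.0, -79.0]
force: [0.6, 0.4, -5.1]
opening: 0.0514
gripper_force: 30.0
```

```bash
python3 - <<'E'
from h import *
o=get_obs();print(o["clock"],o["tool_pos"],o["force"],o["moment"]);print(units((.433,-.243,.0415),-79))
E
```

```text
24.65 [ 0.43143431 -0.24195304  0.12957389] [ 0.57530612  0.36228843 -5.0985539 ] [ 0.04156931  0.01928146 -0.0002215 ]
(array([ 0.013, -0.013,  0.881]), array([-0.   ,  0.   ,  0.001]))
```

The second tin reads about -6 N, so it is the heavier one. I'll lower it into the left pocket.

Call:
{"api": "step_arm", "payload": {
  "steps": [
    [[0.01,-0.01,0.05,0,0,0],[0.01,-0.01,0.12,0,0,0],[0.01,-0.01,0.21,0,0,0],[0.01,-0.01,0.3,0,0,0],[0.01,-0.01,0.39,0,0,0],[0.01,-0.01,0.48,0,0,0],[0.01,-0.01,0.55,0,0,0],[0.01,-0.01,0.61,0,0,0],[0.01,-0.01,0.65,0,0,0],[0.01,-0.01,0.68,0,0,0],[0.01,-0.01,0.71,0,0,0],[0.01,-0.01,0.74,0,0,0],[0.01,-0.01,0.77,0,0,0],[0.01,-0.01,0.8,0,0,0],[0.01,-0.01,0.82,0,0,0],[0.01,-0.01,0.84,0,0,0],[0.01,-0.01,0.85,0,0,0],[0.01,-0.01,0.855,0,0,0],[0.01,-0.01,0.855,0,0,0]]
  ]
}}

```text
clock: 26.55
tool_pos: [0.4326, -0.243, 0.044]
orientation: [180.0, -0.0, -79.0]
force: [-0.1, 0.1, -6.0]
opening: 0.0511
gripper_force: 30.0
```

Call:
{"api": "step_arm", "payload": {
  "steps": [
    [[0,0,0.005,0,0,0],[0,0,0.01,0,0,0],[0,0,0.015,0,0,0],[0,0,0.02,0,0,0],[0,0,0.025,0,0,0],[0,0,0.025,0,0,0],[0,0,0.025,0,0,0]]
  ]
}}

```text
clock: 27.25
tool_pos: [0.4326, -0.2431, 0.0418]
orientation: [-180.0, -0.0, -79.0]
force: [-2.1, 1.3, -0.3]
opening: 0.0513
gripper_force: 30.0
```

Call:
{"api": "step_arm", "payload": {
  "steps": [
    [[0,0,0,0,0,0],[0,0,0,0,0,0],[0,0,0,0,0,0],[0,0,0,0,0,0]]
  ],
  "jaw": 70
}}

```text
clock: 27.65
tool_pos: [0.4329, -0.2431, 0.0418]
orientation: [-180.0, -0.0, -79.0]
force: [-0.0, 0.1, 0.5]
opening: 0.0637
gripper_force: 0.0
```

Call:
{"api": "step_arm", "payload": {
  "steps": [
    [[0,0,0,0,0,0],[0,0,0,0,0,0],[0,0,0,0,0,0],[0,0,-0.05,0,0,0],[0,0,-0.12,0,0,0],[0,0,-0.22,0,0,0],[0,0,-0.35,0,0,0],[0,0,-0.5,0,0,0],[0,0,-0.65,0,0,0],[0,0,-0.8,0,0,0],[0,0,-0.92,0,0,0],[0,0,-1,0,0,0],[0,0,-1,0,0,0],[0,0,-1,0,0,0],[0,0,-1,0,0,0]]
  ],
  "jaw": 0
}}

```text
clock: 29.15
tool_pos: [0.4321, -0.2429, 0.1409]
orientation: [179.9, 0.0, -79.0]
force: [0.2, -0.3, -0.4]
opening: 0.0878
gripper_force: 0.0
```

```bash
python3 - <<'E'
from h import *
o=get_obs();print(o["clock"],o["tool_pos"],o["force"])
p,d=snapshot("scene");cv2.imwrite("pics/s5.png",cv2.resize(p[260:400,330:500,::-1],(728,600)))
E
```

```text
29.15 [ 0.43212177 -0.24288398  0.14086665] [ 0.15060695 -0.311615   -0.40550384]
```

View pics/s5.png

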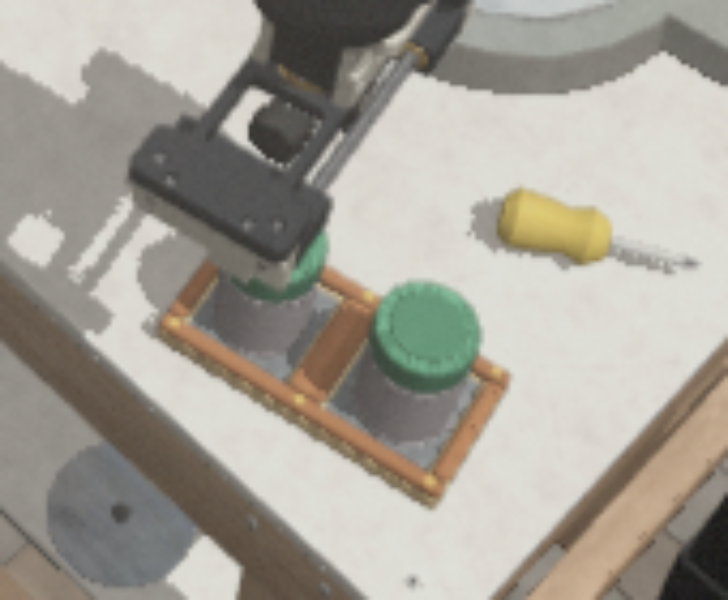

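Both tins stand upright and released: left (270,300), right (425,360). I'll regrasp the heavier one in the left pocket.

Call:
{"api": "step_arm", "payload": {
  "steps": [
    [[0,0,0.08,0,0,0],[0,0,0.2,0,0,0],[0,0,0.34,0,0,0],[0,0,0.48,0,0,0],[0,0,0.6,0,0,0],[0,0,0.72,0,0,0],[0,0,0.83,0,0,0],[0,0,0.92,0,0,0],[0,0,0.98,0,0,0],[0,0,0.98,0,0,0]]
  ]
}}

```text
clock: 30.2
tool_pos: [0.4321, -0.243, 0.0427]
orientation: [179.9, 0.0, -79.0]
force: [0.5, 1.1, 0.5]
opening: 0.0877
gripper_force: 0.0
```

Call:
{"api": "step_arm", "payload": {
  "steps": [
    [[0,0,0,0,0,0],[0,0,0,0,0,0],[0,0,0,0,0,0],[0,0,0,0,0,0],[0,0,0,0,0,0],[0,0,0,0,0,0]]
  ],
  "jaw": 90
}}

```text
clock: 30.8
tool_pos: [0.4327, -0.243, 0.0437]
orientation: [-180.0, -0.0, -79.0]
force: [0.3, -0.5, 0.0]
opening: 0.0569
gripper_force: 0.0
```

Call:
{"api": "step_arm", "payload": {
  "steps": [
    [[0,0,0,0,0,0],[0,0,0,0,0,0],[0,0,0,0,0,0],[0,0,0,0,0,0],[0,0,0,0,0,0],[0,0,0,0,0,0]]
  ],
  "jaw": 255
}}

```text
clock: 31.4
tool_pos: [0.4327, -0.243, 0.0436]
orientation: [-180.0, -0.0, -79.0]
force: [-0.0, 0.7, 0.8]
opening: 0.0515
gripper_force: 30.0
```

Call:
{"api": "step_arm", "payload": {
  "steps": [
    [[0,0,-0.04,0,0,0],[0,0,-0.08,0,0,0],[0,0,-0.13,0,0,0],[0,0,-0.2,0,0,0],[0,0,-0.3,0,0,0],[0,0,-0.4,0,0,0],[0,0,-0.5,0,0,0],[0,0,-0.6,0,0,0],[0,0,-0.7,0,0,0],[0,0,-0.8,0,0,0],[0,0,-0.9,0,0,0],[0,0,-0.97,0,0,0],[0,0,-1,0,0,0],[0,0,-1,0,0,0]]
  ]
}}

```text
clock: 32.8
tool_pos: [0.4327, -0.243, 0.1439]
orientation: [-180.0, -0.0, -79.0]
force: [-0.7, 0.6, -6.3]
opening: 0.0515
gripper_force: 30.0
```

Call:
{"api": "step_arm", "payload": {
  "steps": [
    [[-0.03,-0.01,-0.05,0,0,0],[-0.09,-0.02,-0.1,0,0,0],[-0.18,-0.05,-0.15,0,0,0],[-0.28,-0.07,-0.18,0,0,0],[-0.39,-0.1,-0.18,0,0,0],[-0.5,-0.13,-0.18,0,0,0],[-0.61,-0.16,-0.18,0,0,0],[-0.73,-0.19,-0.18,0,0,0],[-0.84,-0.22,-0.18,0,0,0]]
  ]
}}

```text
clock: 33.7
tool_pos: [0.4381, -0.1552, 0.1615]
orientation: [180.0, 0.0, -79.0]
force: [0.6, 0.3, -6.2]
opening: 0.0514
gripper_force: 30.0
```

Call:
{"api": "step_arm", "payload": {
  "steps": [
    [[-0.11,-0.03,0,0,0,0],[-0.21,-0.06,0,0,0,0],[-0.32,-0.08,0,0,0,0],[-0.42,-0.11,0,0,0,0],[-0.53,-0.14,0,0,0,0],[-0.63,-0.17,0,0,0,0],[-0.74,-0.19,0,0,0,0],[-0.84,-0.22,0,0,0,0]]
  ]
}}

```text
clock: 34.5
tool_pos: [0.4436, -0.0688, 0.1616]
orientation: [180.0, 0.0, -79.0]
force: [-0.1, 0.2, -5.8]
opening: 0.0511
gripper_force: 30.0
```

Call:
{"api": "step_arm", "payload": {
  "steps": [
    [[-0.11,-0.03,0,0,0,0],[-0.21,-0.06,0,0,0,0],[-0.32,-0.08,0,0,0,0],[-0.42,-0.11,0,0,0,0],[-0.53,-0.14,0,0,0,0],[-0.63,-0.17,0,0,0,0],[-0.74,-0.19,0,0,0,0],[-0.84,-0.22,0,0,0,0]]
  ]
}}

```text
clock: 35.3
tool_pos: [0.4492, 0.0178, 0.1615]
orientation: [180.0, 0.0, -79.0]
force: [0.3, -0.3, -5.3]
opening: 0.051
gripper_force: 30.0
```

Call:
{"api": "step_arm", "payload": {
  "steps": [
    [[-0.11,-0.03,0,0,0,0],[-0.21,-0.06,0,0,0,0],[-0.32,-0.08,0,0,0,0],[-0.42,-0.11,0,0,0,0],[-0.53,-0.14,0,0,0,0],[-0.63,-0.17,0,0,0,0],[-0.74,-0.19,0,0,0,0],[-0.84,-0.22,0,0,0,0]]
  ]
}}

```text
clock: 36.1
tool_pos: [0.4548, 0.1045, 0.1615]
orientation: [180.0, -0.0, -79.0]
force: [-0.1, -0.5, -6.6]
opening: 0.0511
gripper_force: 30.0
```

Call:
{"api": "step_arm", "payload": {
  "steps": [
    [[-0.11,-0.03,0,0,0,0],[-0.21,-0.06,0,0,0,0],[-0.32,-0.08,0,0,0,0],[-0.42,-0.11,0,0,0,0],[-0.53,-0.14,0,0,0,0],[-0.63,-0.17,0,0,0,0],[-0.74,-0.19,0,0,0,0],[-0.84,-0.22,0,0,0,0]]
  ]
}}

```text
clock: 36.9
tool_pos: [0.4604, 0.1911, 0.1615]
orientation: [180.0, -0.0, -79.0]
force: [0.1, -0.4, -6.2]
opening: 0.0508
gripper_force: 30.0
```

Call:
{"api": "step_arm", "payload": {
  "steps": [
    [[-0.11,-0.03,0,0,0,0],[-0.21,-0.06,0,0,0,0],[-0.32,-0.08,0,0,0,0],[-0.42,-0.11,0,0,0,0],[-0.53,-0.14,0,0,0,0],[-0.63,-0.17,0,0,0,0],[-0.72,-0.19,0,0,0,0],[-0.79,-0.21,0,0,0,0],[-0.84,-0.22,0,0,0,0],[-0.84,-0.22,0,0,0,0],[-0.84,-0.22,0,0,0,0]]
  ]
}}

```text
clock: 38.0
tool_pos: [0.4658, 0.2767, 0.1615]
orientation: [180.0, -0.0, -79.0]
force: [-0.1, -1.1, -6.5]
opening: 0.0513
gripper_force: 30.0
```

```bash
python3 - <<'E'
from h import *
o=get_obs();print(o["clock"],o["tool_pos"],o["force"],abs(o["qvel"]).max());print(units((.466,.278,.162),-79))
p,d=snapshot("scene");cv2.imwrite("pics/s6.png",p[:,:,::-1])
E
```

```text
38.0 [0.46584955 0.27671548 0.16147134] [-0.05157235 -1.09044642 -6.54996236] 0.36206406483352366
(array([-0.012, -0.004, -0.005]), array([ 0.001, -0.   ,  0.   ]))
```

View pics/s6.png

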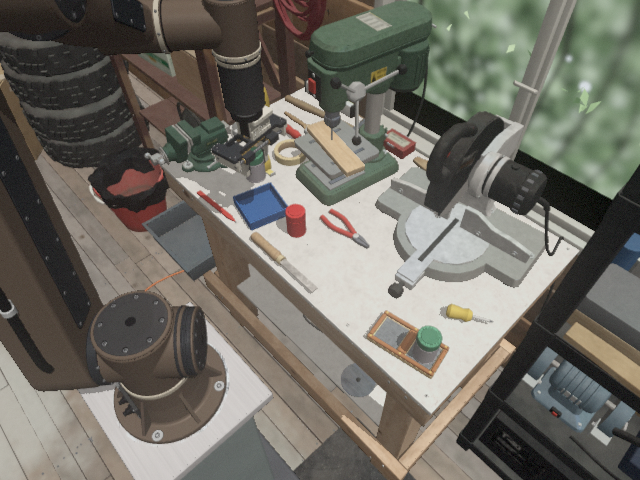

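The picture shows the light tin upright in the right pocket (428,345), the left pocket empty, and the heavy tin held upright over the tray (258,165). The pliers and the red tin are unmoved. I'll let it settle and hand in.

Call:
{"api": "step_arm", "payload": {
  "steps": [
    [[-0.01,0,0,0,0,0],[-0.01,0,0,0,0,0],[-0.01,0,0,0,0,0],[-0.01,0,0,0,0,0],[-0.01,0,0,0,0,0],[-0.01,0,0,0,0,0],[-0.01,0,0,0,0,0],[-0.01,0,0,0,0,0]]
  ]
}}

```text
clock: 38.85
tool_pos: [0.4658, 0.2779, 0.1615]
orientation: [180.0, -0.0, -79.0]
force: [-0.0, 0.3, -7.3]
opening: 0.0514
gripper_force: 30.0
```

```bash
python3 -c "
from plant import *
o=get_obs();print(o['clock'],o['tool_pos'],o['force'],o['opening']);print(close_job())"
```

```text
38.85 [0.46580448 0.27789423 0.16153957] [-0.04911239  0.27325358 -7.27873245] 0.05140294854926918
the job is handed in; nothing more can be done
None
```

I handed the job in at 38.9 s: the heavier tin (about 6 N against 2 N) is held upright and still over the middle of the tray, its underside about 13 cm and its middle about 17 cm above the bench, and the lighter tin stands in the rack's right pocket.

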